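Unclamp a glued-up box and hold its lid open at 60 degrees

TASK

The keepsake box on the jig board has come out of glue-up. Throw the upright handle of the toggle clamp fully back, away from the box, so that the clamp arm swings up off the lid and stays back; only then lift the lid by its bow handle and hold it steady, open at 60 degrees from shut, so that the joiner can mark the lid stay. The lid falls shut by itself, so finish while still holding it there; leave the mallet, glue bottle, offcut and screwdriver where they are.

Things in the scene. Friction and masses are not known exactly. Their poses are not given: they have to be found in the camera images.
- jig: Plywood jig board, fixed, 340 (x) x 440 (y) x 18 mm; origin at the centre of its underside, z up. A pale wooden box, 220 (x) x 260 (y) x 80 mm high, is fixed on it, centred at x +30, y +50 mm, with low stop strips at its +x and +y sides. The toggle clamp stands on the board's -y part. None of these bases move.
- lid_hinge (a point): Middle of the lid's hinge line, on the far (+x) top edge of the box, 98 mm above the bench; fixed to the board, axes as the board's. The hinge line runs along the board's y. It does not turn with the lid.
- lid (a joint): Opening angle of the lid, rad: 0 shut, grows as its near (-x) edge rises, 1.047 = 60 degrees, stop at 1.9. Loose hinge: below about 1.3 it falls shut when let go. The lid is a wooden board 225 (hinge to near edge) x 270 x 12 mm, about 0.45 kg, its underside level with the hinge line when shut.
- lid_handle (a point): Middle of the grip bar of the lid's dark steel bow handle: round, 10 mm thick, 100 mm long, parallel to the hinge line, on a post at each end, 35 mm free under it. It lies 200 mm from the hinge line along the lid and 52 mm square to it; 150 mm above the bench when shut. Axes are the lid's: x to the hinge, y along the bar, z out of the lid's top. Pinched across, the bar can turn in the pinch.
- clamp (a joint): Swing of the clamp handle, rad: 0 clamped (handle upright, leaning 0.14 rad towards the box, rubber-tipped arm holding the lid shut, not to be forced); grows as it is thrown away from the box (clamp's -y); 1.65 fully back at its stop, handle about level, linked arm upright. Needs about 1 to 5 N at the grip; past about 1.1 it stays where it is left.
- clamp_pivot (a point): Centre of the clamp handle's hinge, 135 mm above the bench, fixed. Axes are the clamp's: x along this hinge's axis, y towards the box (as the arm points when clamped), z up. The clamp's base is a wooden block 60 (x) x 75 (y) x 95 mm high on the board, with steel side plates.
- clamp_grip (a point): Grip point on the clamp handle, a black rubber round of 22 mm diameter here, 95 mm from its hinge and 30 mm below its top end (rubber from 45 to 125 mm from the hinge). Turns with the handle. When clamped it lies 13 mm from the hinge towards the box and 94 mm above it. Can be pinched from above along the clamp's x.
- mallet_center (a point): Bystander, loose: wooden mallet, 230 mm long, head 60 x 110 x 60 mm; point between head and grip, 30 mm above the bench. Leave alone.
- glue_center (a point): Bystander, loose: white glue bottle, 56 mm diameter, 150 mm high, standing; its centre. Leave alone.
- offcut_center (a point): Bystander, loose: wooden offcut 160 x 45 x 30 mm; its centre. Leave alone.
- driver_grip (a point): Bystander, loose: screwdriver lying on the bench; middle of its handle. Leave alone.

How it is judged (in metres and radians):
On the way:
1. the clamp handle is thrown back with the lid still shut (value of joint clamp above 1.4 rad and value of joint lid below 0.1 rad), for 0.2 s.
At the end, for the whole second after the job is handed in: The lid stands still (under 0.05 rad/s) at 60 degrees, give or take 6 degrees (0.942 to 1.152 rad), carried by the robot (over 0.4 N between gripper and lid), the clamp handle is still back (over 1.4 rad), and each bystander is within 20 mm of where it was (value of joint lid between 0.942 and 1.152 rad and velocity of joint lid between -0.05 and 0.05 rad/s and value of joint clamp above 1.4 rad and contact force between any of the fingers, the arm and lid above 0.4 N and distance of each of mallet_center, glue_center, offcut_center, driver_grip from where it was at the start of the episode below 0.02 m); the arm keeps its last pose, push and grip.
It fails at once if the lid is forced up while the clamp is still on (value of joint lid above 0.12 rad and value of joint clamp below 1.2 rad).
It fails at once if a bystander is disturbed (moved over 20 mm) (distance of any of mallet_center, glue_center, offcut_center, driver_grip from where it was at the start of the episode above 0.02 m).
It also fails if it takes over 53 s, if anything falls off the work surface, if the arm or the gripper's body presses on something with over 40 N, if the wrist force passes 120 N, or if a joint passes its speed limit or range.

ROBOT

A 6-joint arm with a two-finger parallel gripper is mounted at the origin on the work surface. World frame = base frame: x ahead of the robot, y to its left, z up, the work surface at z = 0. Lengths are in m, angles in degrees, forces in N, time in s.
With the tool pointing down it reaches from about 0.3 to 0.75 m from the base axis. Payload 8.5 kg.
Tool frame: the origin (TCP) lies on the centre line of the jaws, within the pads' length; the fingertips stand 17 mm ahead of it and the grasp point (between the pads) lies 2 mm behind it (env.tcp_to_tips is the distance from the TCP to the fingertips, in m); z points along the fingers, y is the line along which they close (so a half turn about z gives the same grasp; the last joint's range is limited). The gripper opens to 85 mm and grips with 20 to 120 N. Pads are 22 mm wide; open, the fingers measure 114 mm over their backs; the gripper's body (76 mm by 85 mm) begins 54 mm behind the grasp point. The pads swing forward as they close: fully open they stand 13 mm farther back than shut.
Start: joints at [-83.039, 21.807, 74.336, -0, 83.858, -12.336], TCP at [0.182, -0.519, 0.248] pointing down, gripper open.
Joint ranges: [-178.18, 178.18], [-50.72, 133.34], [12.68, 142.11], [-81.47, 261.47], [9.98, 163.14], [-165.26, 165.26]. Speed limits (degrees/s): [136.94, 136.94, 180, 180, 180, 180].

INTERFACE

Orientations are given as a 3x3 rotation matrix whose columns are the frame's x, y, z axes.
In Python, from rig import env gives the robot as it stands. The module is installed in compiled form; this text tells all that it offers.
- The arm moves only by the shell command python3 -m pendant 'ROWS' [FORCE]. ROWS is JSON, a list of rows, each a list of 7 numbers: the opening, from 0 (shut) to 1 (fully open), then the shift along the tool's x, y, z in m, then the turn, a rotation vector about the tool's x, y, z in rad. A call has 1 to 5 rows; each row is the pose to reach, as a shift and turn from the pose commanded when the call began, along the tool's axes at that moment; what a row does not reach only later rows make up. A row lasts 1/8 s, in which the tool goes at most 62.5 mm and 10.7 degrees, less where a joint would pass 70% of its speed; a pose out of reach is approached as far as the arm can. A call with a gripper value outside its range is refused whole. The fingers move at their own pace and stop on an object; FORCE is the grip in N (left out, the last holds). Time passes only in rows, so rows that repeat a pose let the fingers close. It gives the time, the measured TCP pose, the force, the opening and the grip force at its end, in the units of the state.
- env.observe(): the state, without advancing time (a new reading comes with each control period).
- env.get_image(name): name is "side" or "top" or "wrist"; returns a dict with "image" (420x560x3 uint8, blue, green, red), "fx", "fy", "cx", "cy" (pixels), "pose" (4x4, takes a point from camera to world coordinates). Camera axes: x right, y up, looking along -z (the intrinsics and any distortion apply to the point x, -y, -z); pixel columns grow to the right and rows downward; lengths in m; the calibration is good to about 2 mm. A picture is of the moment at which its call begins. There is no depth.
- env.close_job(): hands the job in; it is judged then, once.
Trained networks look in the newest picture that a camera, given by its name, has taken for a name from the list of things; names that differ only in an ending like _2 or _b are one class to them, and where a whole thing is asked for, a point or a joint stands for the part that bears it (a point fixed in the world has none). Each returns a list of dicts, best first, with "conf" (0 to 1); they miss things now and then, are a little off and sometimes report something else, mostly with a low value. They report only what shows in the picture. A call takes as long as a camera call.
- env.find_in(camera, thing): "bbox" ([centre column, centre row, width, height] in pixels, round what is visible of it).
- env.trace(camera, thing): "mask" (420x560 bool, what is visible of it) and "bbox" ([centre column, centre row, width, height] in pixels, round what is visible of it).
- env.tip_of(camera, thing): "centre" ([column, row] in pixels: a listed point, or the origin of a listed thing).
The state is a dict: "time_s": time; "q": joint angles; "qvel": joint speeds; "joint_efforts": joint torques, N m; "position": TCP position; "tool_rot": TCP orientation; "ft_force": force on the tool from outside, world axes, zero at the start; "wrist_torque": the same for the moment, N m; "grip_width": finger opening in m; "gripper_force": force on a finger pad.
Only numpy, scipy, OpenCV 4.12 (cv2) and the standard library are available. Lean on these libraries where they do the work, as an engineer would, in place of code of your own. Each camera call takes 0.05 s, during which the arm holds its last target. There are 200 camera calls.

## Working session

There is one attempt and no reset: what is moved stays moved. The work goes in short steps, Python scripts to look and compute and a shell command to move; the robot and the scene stay as the last step left them, time stands still between calls to the robot, and variables do not carry over. Pictures are saved under pics/ and viewed, at most 10 in all, crops included, and the job is handed in when it is done.

```bash
mkdir -p pics; ls; cat > h.py <<'E'
import numpy as np, cv2, json
from rig import env
def ray(im,px):
    p=np.array(im["pose"]); d=np.array([(px[0]-im["cx"])/im["fx"],-(px[1]-im["cy"])/im["fy"],-1.])
    d=p[:3,:3]@d; return p[:3,3],d/np.linalg.norm(d)
def proj(im,P):
    p=np.array(im["pose"]); c=p[:3,:3].T@(np.array(P)-p[:3,3])
    return [im["cx"]+im["fx"]*c[0]/-c[2], im["cy"]+im["fy"]*c[1]/c[2]]
def tri(rs):
    A=np.zeros((3,3));b=np.zeros(3)
    for o,d in rs:
        M=np.eye(3)-np.outer(d,d);A+=M;b+=M@o
    x=np.linalg.solve(A,b)
    return x,[np.linalg.norm((np.eye(3)-np.outer(d,d))@(x-o)) for o,d in rs]
E
python3 - <<'E'
from h import *
I={}
for c in("side","top"):
    I[c]=env.get_image(c); cv2.imwrite(f"pics/{c}0.png",I[c]["image"]); print(c,{k:v for k,v in I[c].items() if k not in("image",)})
for t in["jig","lid_hinge","lid_handle","clamp_pivot","clamp_grip","mallet_center","glue_center","offcut_center","driver_grip"]:
    rs=[]
    for c in I:
        r=env.tip_of(c,t)
        print(t,c,[(np.round(x["centre"],1).tolist(),round(x["conf"],2)) for x in r[:2]])
        if r: rs.append(ray(I[c],r[0]["centre"]))
    if len(rs)==2:
        x,e=tri(rs);print("   ",x.round(4),np.round(e,4))
print(env.observe())
E
```

```text
pics
side {'fx': 461.9829365196104, 'fy': 461.9829365196104, 'cx': 272.9044989479455, 'cy': 214.48745480141545, 'pose': array([[ 0.69401382,  0.40465741, -0.59548065, -0.38096996],
       [-0.71965977,  0.36595943, -0.59005381, -0.8868075 ],
       [-0.02084788,  0.83804897,  0.54519656,  0.9815919 ],
       [ 0.        ,  0.        ,  0.        ,  1.        ]])}
top {'fx': 496.9813683541579, 'fy': 496.9813683541579, 'cx': 282.6634698480737, 'cy': 211.95769750277805, 'pose': array([[-0.07022069,  0.97664535, -0.2030589 ,  0.17417281],
       [-0.99751822, -0.06769979,  0.01934283,  0.02459019],
       [ 0.00514404,  0.20391322,  0.97897545,  1.76363103],
       [ 0.        ,  0.        ,  0.        ,  1.        ]])}
jig side [([265.1, 245.9], 0.75)]
jig top [([270.3, 222.4], 0.89)]
    [0.503  0.035  0.0222] [0.003 0.003]
lid_hinge side []
lid_hinge top [([253.5, 171.2], 0.68)]
lid_handle side [([240.5, 214.0], 0.58)]
lid_handle top [([258.8, 229.3], 0.7)]
    [0.4496 0.0778 0.1626] [0.0053 0.0053]
clamp_pivot side []
clamp_pivot top [([317.0, 213.4], 0.65), ([270.1, 217.9], 0.41)]
c
[... 729 characters left out ...]
8577785e+01, -1.23356787e+01]), 'qvel': array([-0.04238783, -0.05303378, -0.02631616,  0.07209897, -0.06502393,
        0.11531038]), 'joint_efforts': array([-2.55322069e-03, -4.48339319e+01, -2.31464463e+01, -4.50187026e-04,
        6.72385413e-04,  1.15345787e-05]), 'position': array([ 0.18177978, -0.51908451,  0.24829784]), 'tool_rot': array([[ 9.43800265e-01,  3.30516353e-01, -1.25328035e-05],
       [ 3.30516353e-01, -9.43800264e-01,  4.21942594e-05],
       [ 2.11742947e-06, -4.39652497e-05, -9.99999999e-01]]), 'ft_force': array([-0.09150594, -0.00548522, -0.7566623 ]), 'wrist_torque': array([0.02397177, 0.00671113, 0.00266738]), 'gripper_force': 0.0, 'grip_width': 0.08550046623740379}
```

```bash
python3 - <<'E'
import cv2
a=cv2.imread("pics/side0.png");b=cv2.imread("pics/top0.png")
cv2.imwrite("pics/sideb.png",cv2.resize(a[90:410,120:460],None,fx=1.85,fy=1.85,interpolation=cv2.INTER_CUBIC))
cv2.imwrite("pics/topb.png",cv2.resize(b[100:320,100:460],None,fx=2.2,fy=2.2,interpolation=cv2.INTER_CUBIC))
E
```

```text
(no output)
```

View pics/sideb.png

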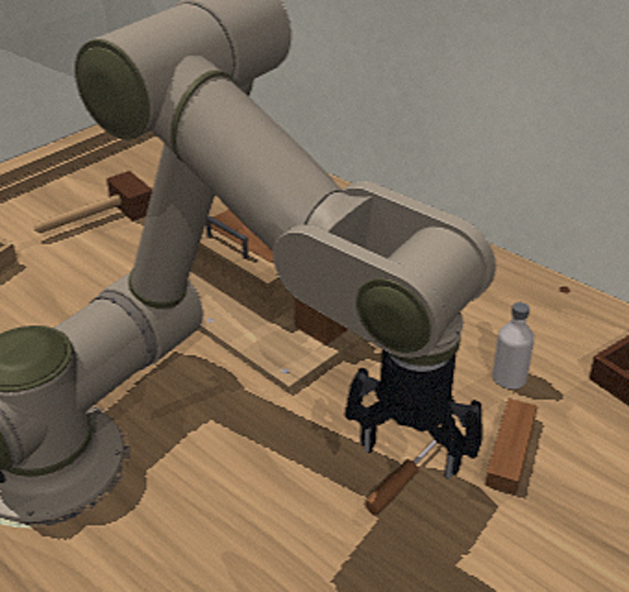

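View pics/topb.png

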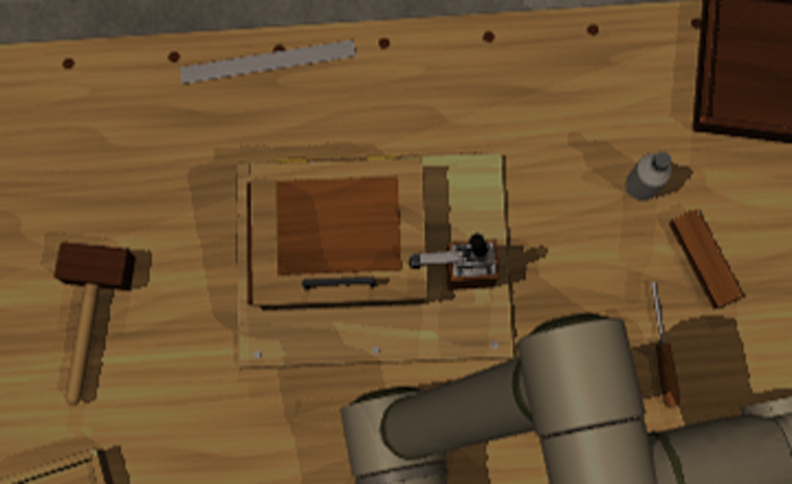

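The pictures show the board with its box at the centre of the top view. The clamp's handle top is at full-frame (318,210), its arm tip at (289,218) and the bow handle at (254,228). The screwdriver lies at about (403,260), below the arm. Next I'll fit the board and plan a first approach.

```bash
python3 - <<'E'
from h import *
I=env.get_image("top")
def at(u,v,z):
    o,d=ray(I,(100+u/2.2,100+v/2.2)); return (o+d*(z-o[2])/d[2]).round(4)
C=np.array([at(*p,.018)[:2] for p in[(240,160),(505,155),(514,360),(238,366)]])
print(C,C.mean(0))
print("sides",[np.linalg.norm(C[i]-C[i-1]).round(3) for i in range(4)])
e1=C[0]-C[1]; e2=C[3]-C[2]; print("yaw from y dir",np.degrees(np.arctan2(-e1[0],e1[1])),np.degrees(np.arctan2(-e2[0],e2[1])))
print("bar ends",at(303,283,.15),at(378,283,.15))
print("lid hinge edge", at(250,163,.098),at(423,158,.098))
print("grip",at(480,243,.26),"arm tip",at(415,260,.13),"block",at(472,262,.135))
print("driver",at(655,283,.01),at(670,400,.01),"glue top",at(660,160,.15))
E
```

```text
[[ 0.7005  0.2474]
 [ 0.6789 -0.1916]
 [ 0.3388 -0.1756]
 [ 0.36    0.2642]] [0.51955 0.0361 ]
sides [np.float64(0.341), np.float64(0.44), np.float64(0.34), np.float64(0.44)]
yaw from y dir -2.816837332543519 -2.759734043952274
bar ends [0.4632 0.1442 0.15  ] [0.4554 0.0323 0.15  ]
lid hinge edge [0.6704 0.2216 0.098 ] [ 0.6598 -0.0517  0.098 ]
grip [ 0.4832 -0.1151  0.26  ] arm tip [ 0.4904 -0.0261  0.13  ] block [ 0.4804 -0.1121  0.135 ]
driver [ 0.4485 -0.4171  0.01  ] [ 0.2588 -0.4188  0.01  ] glue top [ 0.6164 -0.412   0.15  ]
```

Board fit: centre (0.520, 0.036), yaw -2.8°, with sides matching 340 x 440 mm. Now I'll move to a wrist view near the clamp.

```bash
python3 -m pendant '[[1,0.37,-0.21,-0.17,0,0,-1.2],[1,0.37,-0.21,-0.17,0,0,-1.2],[1,0.37,-0.21,-0.17,0,0,-1.2],[1,0.37,-0.21,-0.17,0,0,-1.2],[1,0.37,-0.21,-0.17,0,0,-1.2]]'
cat >> h.py <<'E'
def st():
    s=env.observe(); print("t",s["time_s"],"p",s["position"].round(4),"F",s["ft_force"].round(1),"w",round(s["grip_width"],4),"gf",s["gripper_force"]); print(s["tool_rot"].round(4).tolist()); return s
def to(P,R=None):
    "tool-frame shift and turn from current pose to world P,R"
    from scipy.spatial.transform import Rotation as Q
    s=st(); T=s["tool_rot"]; print("shift",(T.T@(np.array(P)-s["position"])).round(4), "turn",None if R is None else Q.from_matrix(T.T@R).as_rotvec().round(4))
E
python3 -c "
from h import *
a=np.radians(-2.8); R=np.array([[-np.sin(a),np.cos(a),0],[np.cos(a),np.sin(a),0],[0,0,-1.]]); print(np.linalg.det(R))
to([.46,-.2,.42],R)"
```

```text
time_s: 1.68
position: [0.3735, -0.2988, 0.3652]
tool_rot: [[0.286, 0.958, 0.0], [0.958, -0.286, -0.0], [-0.0, 0.0, -1.0]]
ft_force: [0.3, -1.1, -0.6]
grip_width: 0.0852
gripper_force: 0.0
1.0000000000000002
t 1.675 p [ 0.3735 -0.2988  0.3652] F [ 0.3 -1.1 -0.6] w 0.0852 gf 0.0
[[0.2865, 0.9581, 0.0003], [0.9581, -0.2865, -0.0004], [-0.0003, 0.0004, -1.0]]
shift [ 0.1195  0.0546 -0.0548] turn [ 0.0004  0.0003 -0.2417]
```

```bash
python3 -m pendant '[[1,0.12,0.055,-0.055,0,0,-0.24],[1,0.12,0.055,-0.055,0,0,-0.24],[1,0.12,0.055,-0.055,0,0,-0.24],[1,0.12,0.055,-0.055,0,0,-0.24]]'
python3 - <<'E'
from h import *
I={}
for c in("wrist","top","side"): I[c]=env.get_image(c); cv2.imwrite(f"pics/{c}1.png",I[c]["image"])
for t in["lid_handle","clamp_pivot","clamp_grip"]:
    rs=[]
    for c in I:
        r=env.tip_of(c,t)
        print(t,c,[(np.round(x["centre"],1).tolist(),round(x["conf"],2)) for x in r[:2]])
        if r and r[0]["conf"]>.55: rs.append(ray(I[c],r[0]["centre"]))
    if len(rs)>1:
        x,e=tri(rs);print("   ",x.round(4),np.round(e,4))
json.dump({c:{"pose":I[c]["pose"].tolist(),**{k:float(I[c][k]) for k in("fx","fy","cx","cy")}} for c in I},open("i1.json","w"))
E
```

```text
time_s: 2.17
position: [0.4605, -0.2015, 0.4191]
tool_rot: [[0.055, 0.998, -0.0], [0.998, -0.055, -0.0], [-0.0, -0.0, -1.0]]
ft_force: [-0.4, -0.8, -0.3]
grip_width: 0.0855
gripper_force: 0.0
lid_handle wrist []
lid_handle top [([254.4, 224.7], 0.78)]
lid_handle side [([242.1, 211.0], 0.91), ([265.5, 244.2], 0.53)]
    [0.4671 0.0908 0.1601] [0.0043 0.0043]
clamp_pivot wrist [([301.7, 116.4], 0.77)]
clamp_pivot top [([316.3, 215.3], 0.73)]
clamp_pivot side [([294.7, 237.8], 0.67), ([392.7, 277.3], 0.21)]
    [ 0.4895 -0.1209  0.1409] [0.0046 0.0032 0.003 ]
clamp_grip wrist [([305.9, 96.7], 0.96)]
clamp_grip top [([317.0, 209.6], 0.44)]
clamp_grip side [([293.1, 211.3], 0.68)]
    [ 0.4881 -0.1107  0.2344] [0.0002 0.0002]
```

View pics/wrist1.png

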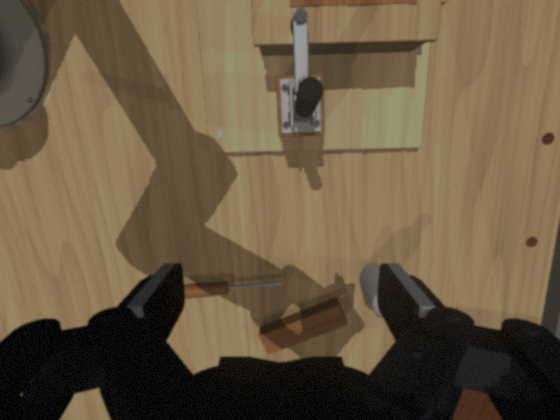

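The wrist view shows the clamp block at (300,105), its arm running straight up the image to (299,18), and the black handle top at (309,93). So the clamp is square with the board, to within a few degrees. The grip is at about (0.488, -0.111, 0.23), which matches the text. I'll hover above it and re-measure.

```bash
python3 -m pendant '[[1,0.05,0.025,0.06,0,0,0],[1,0.05,0.025,0.06,0,0,0],[1,0.05,0.025,0.06,0,0,0]]'
python3 - <<'E'
from h import *
I=json.load(open("i1.json")); I["w2"]=env.get_image("wrist"); cv2.imwrite("pics/wrist2.png",I["w2"]["image"])
one={"clamp_grip":[305.9,96.7],"clamp_pivot":[301.7,116.4]}
for t in one:
    r=env.tip_of("wrist",t); print(t,[(np.round(x["centre"],1).tolist(),round(x["conf"],2)) for x in r[:2]])
    if r:
        print(tri([ray(I["wrist"],one[t]),ray(I["w2"],r[0]["centre"])]))
        o,d=ray(I["w2"],r[0]["centre"]); z={"clamp_grip":.229,"clamp_pivot":.135}[t]; print((o+d*(z-o[2])/d[2]).round(4))
to([.488,-.111,.23])
E
```

```text
time_s: 3.15
position: [0.4882, -0.1529, 0.3591]
tool_rot: [[0.055, 0.998, -0.001], [0.998, -0.055, 0.0], [0.0, -0.001, -1.0]]
ft_force: [-1.6, 0.3, 0.9]
grip_width: 0.0853
gripper_force: 0.0
clamp_grip [([281.0, 158.4], 0.98)]
(array([ 0.48949978, -0.11028722,  0.22548089]), [np.float64(0.0008868062991563182), np.float64(0.0008868062991562815)])
[ 0.4903 -0.1103  0.229 ]
clamp_pivot [([280.8, 163.8], 0.91)]
(array([ 0.48955634, -0.12525682,  0.1364781 ]), [np.float64(0.0002708542814294554), np.float64(0.00027085428142949153)])
[ 0.4893 -0.1253  0.135 ]
t 3.3 p [ 0.4881 -0.1542  0.3607] F [ 0.6 -0.3  0.3] w 0.0854 gf 0.0
[[0.0571, 0.9984, 0.002], [0.9984, -0.0571, -0.0015], [-0.0014, 0.0021, -1.0]]
shift [ 0.0433 -0.0028  0.1306] turn None
```

View pics/wrist2.png

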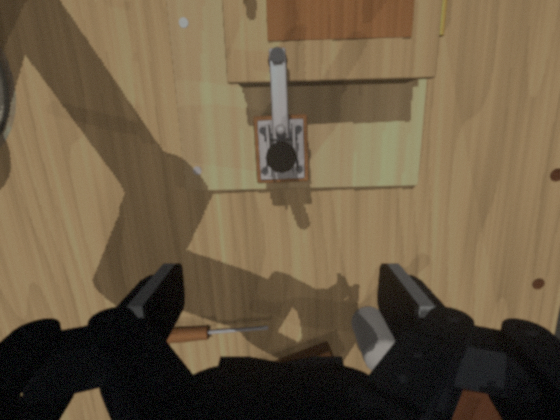

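The wrist view shows the clamp handle's black top at (281,155) and the arm tip at (278,57). The two wrist views agree to 1 mm: grip (0.490, -0.110, 0.229), pivot (0.4895, -0.125, 0.136). Descending to pinch.

```bash
python3 -m pendant '[[1,0.044,-0.001,0.04,0,0,0],[1,0.044,-0.001,0.085,0,0,0],[0.8,0.044,-0.001,0.13,0,0,0],[0.4,0.044,-0.001,0.13,0,0,0],[0,0.044,-0.001,0.13,0,0,0]]' 30 && python3 -m pendant '[[0,0,0,0,0,0,0],[0,0,0,0,0,0,0],[0,0,0,0,0,0,0]]'; python3 -c "
from h import *
st()"
```

```text
time_s: 3.92
position: [0.4904, -0.1103, 0.2315]
tool_rot: [[0.057, 0.998, 0.003], [0.998, -0.057, -0.002], [-0.001, 0.003, -1.0]]
ft_force: [0.6, -0.5, -0.0]
grip_width: 0.0326
gripper_force: 0.0
time_s: 4.3
position: [0.4906, -0.1101, 0.2317]
tool_rot: [[0.057, 0.998, 0.005], [0.998, -0.057, -0.003], [-0.003, 0.005, -1.0]]
ft_force: [-0.4, -1.6, 7.9]
grip_width: 0.0207
gripper_force: 29.5
t 4.3 p [ 0.4906 -0.1101  0.2317] F [-0.4 -1.6  7.9] w 0.0207 gf 29.50422316789627
[[0.0567, 0.9984, 0.0048], [0.9984, -0.0567, -0.0028], [-0.0025, 0.005, -1.0]]
```

```bash
python3 -m pendant '[[0,-0.016,0,-0.001,0,0,0],[0,-0.032,0,0.001,0,0,0],[0,-0.048,0,0.005,0,0,0],[0,-0.062,0,0.012,0,0,0],[0,-0.076,0,0.021,0,0,0]]'
```

```text
time_s: 4.92
position: [0.4892, -0.1864, 0.2111]
tool_rot: [[0.056, 0.998, 0.013], [0.998, -0.056, -0.004], [-0.003, 0.013, -1.0]]
ft_force: [21.5, 2.9, 2.3]
grip_width: 0.0214
gripper_force: 36.4
```

The side force shows the clamp's plane is slightly off the tool's x axis, so I'll correct along tool y while continuing.

```bash
python3 -m pendant '[[0,-0.005,0.003,0.005,0,0,0],[0,-0.011,0.004,0.011,0,0,0],[0,-0.021,0.005,0.024,0,0,0]]'
```

```text
time_s: 5.3
position: [0.4895, -0.2077, 0.1865]
tool_rot: [[0.056, 0.998, 0.003], [0.998, -0.056, -0.004], [-0.004, 0.003, -1.0]]
ft_force: [-1.7, -0.9, 5.7]
grip_width: 0.0211
gripper_force: 35.9
```

```bash
python3 -m pendant '[[0,-0.004,0.0,0.008,0,0,0],[0,-0.007,0.0005,0.015,0,0,0],[0,-0.012,0.001,0.030,0,0,0],[0,-0.014,0.001,0.043,0,0,0],[0,-0.014,0.001,0.045,0,0,0]]'
python3 - <<'E'
from h import *
s=st(); p=s["position"]; r=p+[0,0,.002]-np.array([.4895,-.125,.1355]); print("swing",.14-np.arctan2(r[1],r[2]))
E
```

```text
time_s: 5.92
position: [0.4894, -0.2217, 0.1398]
tool_rot: [[0.056, 0.998, 0.0], [0.998, -0.056, -0.002], [-0.002, 0.001, -1.0]]
ft_force: [-2.7, -6.5, 3.4]
grip_width: 0.0212
gripper_force: 33.9
t 5.925 p [ 0.4894 -0.2217  0.1398] F [-2.7 -6.5  3.4] w 0.0212 gf 33.89543831348419
[[0.0562, 0.9984, 0.0004], [0.9984, -0.0562, -0.0023], [-0.0023, 0.0005, -1.0]]
swing 1.6458525361107
```

The swing is about 1.64 rad, so the clamp is fully back. I'll release, rise straight up and check.

```bash
python3 -m pendant '[[1,0,0,0,0,0,0],[1,0,0,0,0,0,0],[1,0,0,0,0,0,0],[1,0,0,-0.06,0,0,0],[1,0,0,-0.12,0,0,0]]' && python3 -m pendant '[[1,0,0,-0.06,0,0,0],[1,0,0,-0.12,0,0,0],[1,0,0,-0.12,0,0,0]]'
python3 - <<'E'
from h import *
I={}
for c in("wrist","top","side"): I[c]=env.get_image(c); cv2.imwrite(f"pics/{c}3.png",I[c]["image"])
for t in["lid_handle","clamp_grip"]:
    rs=[]
    for c in I:
        r=env.tip_of(c,t)
        print(t,c,[(np.round(x["centre"],1).tolist(),round(x["conf"],2)) for x in r[:2]])
        if r and r[0]["conf"]>.55: rs.append(ray(I[c],r[0]["centre"]))
    if len(rs)>1:
        x,e=tri(rs);print("   ",x.round(4),np.round(e,4))
to([.461,.03,.36])
E
```

```text
time_s: 6.55
position: [0.4891, -0.2202, 0.2608]
tool_rot: [[0.056, 0.998, -0.001], [0.998, -0.056, 0.001], [0.001, -0.001, -1.0]]
ft_force: [1.2, -0.3, -0.7]
grip_width: 0.0854
gripper_force: 0.0
time_s: 6.92
position: [0.4898, -0.2206, 0.3839]
tool_rot: [[0.056, 0.998, 0.008], [0.998, -0.056, -0.006], [-0.005, 0.008, -1.0]]
ft_force: [0.1, 0.6, -1.2]
grip_width: 0.0862
gripper_force: 0.0
lid_handle wrist [([374.9, 294.7], 0.47)]
lid_handle top [([253.0, 225.6], 0.72)]
lid_handle side [([244.2, 213.7], 0.57)]
    [0.4713 0.0933 0.1451] [0.0007 0.0007]
clamp_grip wrist [([275.4, 182.3], 0.75)]
clamp_grip top []
clamp_grip side [([315.3, 249.7], 0.59)]
    [ 0.4821 -0.2122  0.1466] [0.0055 0.0055]
t 7.375 p [ 0.4892 -0.2204  0.3787] F [0.1 0.3 0.6] w 0.0855 gf 0.0
[[0.0564, 0.9984, -0.001], [0.9984, -0.0564, 0.0008], [0.0007, -0.001, -1.0]]
shift [ 0.2484 -0.0423  0.0189] turn None
```

View pics/wrist3.png

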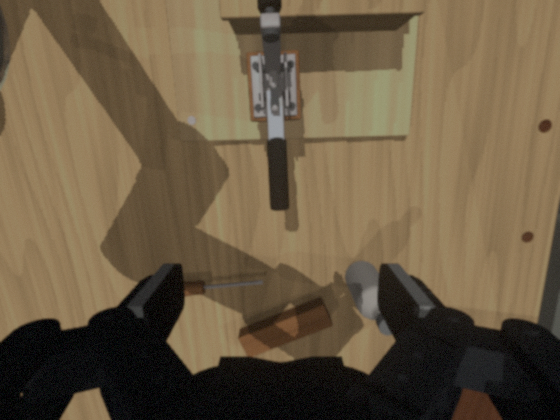

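The wrist view shows the handle lying back at (278,175) with its linked arm upright at (270,20), so the clamp is thrown. Now over to the lid handle.

```bash
cat > v.py <<'E'
from h import *
import sys,os
I=env.get_image("wrist"); cv2.imwrite(f"pics/{sys.argv[1]}.png",I["image"])
L=json.load(open("L.json")) if os.path.exists("L.json") else []
for t in["lid_handle"]:
    r=env.tip_of("wrist",t); print([(np.round(x["centre"],1).tolist(),round(x["conf"],2)) for x in r[:3]])
    if r:
        o,d=ray(I,r[0]["centre"]); print("at z.15",o+d*(.15-o[2])/d[2]); L.append([o.tolist(),d.tolist()]); json.dump(L,open("L.json","w"))
    m=env.trace("wrist",t)
    if m:
        ys,xs=np.nonzero(m[0]["mask"]); 
        (c,wh,a)=cv2.minAreaRect(np.stack([xs,ys],1).astype(np.float32)); print("mask",m[0]["conf"],c,wh,a)
if len(L)>1: print(tri([(np.array(o),np.array(d)) for o,d in L]))
st()
E
python3 -m pendant '[[1,0.06,-0.01,0.0,0,0,0],[1,0.12,-0.02,0.0,0,0,0],[1,0.18,-0.03,0,0,0,0],[1,0.22,-0.041,0,0,0,0],[1,0.22,-0.041,0,0,0,0]]'; python3 v.py wrist4
python3 -m pendant '[[1,0.04,0.002,0.04,0,0,0],[1,0.05,0.002,0.06,0,0,0],[1,0.05,0.002,0.06,0,0,0]]'; python3 v.py wrist5
```

```text
time_s: 8.0
position: [0.4601, 0.0036, 0.3796]
tool_rot: [[0.053, 0.999, 0.001], [0.999, -0.053, 0.0], [0.0, 0.001, -1.0]]
ft_force: [0.3, -0.3, 0.2]
grip_width: 0.0853
gripper_force: 0.0
[([277.2, 100.0], 0.96)]
at z.15 [0.46120677 0.09647843 0.15      ]
mask 0.62 (359.0, 107.0) (214.0, 208.0) 90.0
t 8.15 p [0.461  0.0008 0.379 ] F [-0.2  0.6  0.1] w 0.0859 gf 0.0
[[0.057, 0.9984, -0.0004], [0.9984, -0.057, -0.0002], [-0.0002, -0.0004, -1.0]]
time_s: 8.52
position: [0.4655, 0.0508, 0.3181]
tool_rot: [[0.057, 0.998, -0.003], [0.998, -0.057, 0.0], [0.0, -0.003, -1.0]]
ft_force: [0.6, -0.3, 0.2]
grip_width: 0.0855
gripper_force: 0.0
[([276.7, 149.8], 0.91)]
at z.15 [0.46380827 0.09743348 0.15      ]
mask 0.76 (370.0, 135.0) (270.0, 248.0) 90.0
(array([0.46240389, 0.09694923, 0.14163116]), [np.float64(0.00124949152301905), np.float64(0.0012494915230189766)])
t 8.675 p [0.4662 0.0503 0.3202] F [ 0.7 -0.2  0.8] w 0.0853 gf 0.0
[[0.0579, 0.9983, 0.0016], [0.9983, -0.0579, -0.0004], [-0.0003, 0.0016, -1.0]]
```

View pics/wrist5.png

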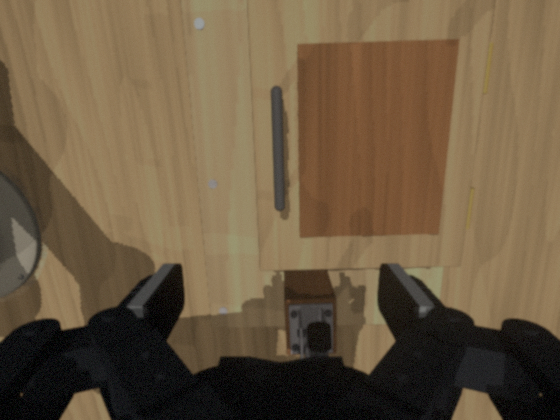

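The wrist view shows the bow handle from (277,90) to (280,208), its middle at (278,149). The lid is shut, and the clamp block with the arm upright is at (310,310). The bar is at (0.463, 0.097, ~0.15), which agrees with the board fit. Descending to pinch it.

```bash
python3 -m pendant '[[1,0.0435,-0.0057,0.04,0,0,0],[1,0.0435,-0.0057,0.09,0,0,0],[1,0.0435,-0.0057,0.135,0,0,0],[0.8,0.0435,-0.0057,0.17,0,0,0],[0.6,0.0435,-0.0057,0.171,0,0,0]]' 40; python3 -m pendant '[[0.3,0,0,0,0,0,0],[0,0,0,0,0,0,0],[0,0,0,0,0,0,0],[0,0,0,0,0,0,0],[0,0,0,0,0,0,0]]'; python3 -c "
from h import *
st()"
```

```text
time_s: 9.3
position: [0.4622, 0.0944, 0.1475]
tool_rot: [[0.058, 0.998, -0.003], [0.998, -0.058, 0.0], [-0.0, -0.003, -1.0]]
ft_force: [0.7, 0.9, -0.1]
grip_width: 0.0523
gripper_force: 0.0
time_s: 9.93
position: [0.4647, 0.0948, 0.15]
tool_rot: [[0.056, 0.998, 0.007], [0.998, -0.056, -0.001], [-0.0, 0.007, -1.0]]
ft_force: [5.6, -0.4, 0.9]
grip_width: 0.0084
gripper_force: 39.0
t 9.925 p [0.4647 0.0948 0.15  ] F [ 5.6 -0.4  0.9] w 0.0084 gf 39.003440737724304
[[0.0561, 0.9984, 0.0071], [0.9984, -0.0561, -0.0006], [-0.0002, 0.0071, -1.0]]
```

```bash
python3 -m pendant '[[0,0,0.004,-0.010,0,0,0],[0,0,0.0085,-0.021,0,0,0],[0,0,0.014,-0.034,0,0,0],[0,0,0.022,-0.050,0,0,0],[0,0,0.032,-0.065,0,0,0]]'
```

```text
time_s: 10.55
position: [0.4929, 0.0939, 0.2141]
tool_rot: [[0.056, 0.998, -0.004], [0.998, -0.056, 0.001], [0.001, -0.004, -1.0]]
ft_force: [-4.9, 3.5, -0.0]
grip_width: 0.008
gripper_force: 39.0
```

```bash
python3 -m pendant '[[0,0,0.011,-0.0145,0.07,0,0],[0,0,0.023,-0.028,0.14,0,0],[0,0,0.036,-0.040,0.21,0,0],[0,0,0.050,-0.051,0.28,0,0],[0,0,0.0655,-0.061,0.35,0,0]]'
python3 - <<'E'
from h import *
s=st(); g=s["position"]-.002*s["tool_rot"][:,2]; H=np.array([.6635,.098])
d=H[0]-g[0],g[2]-H[1]; print("r",np.hypot(*d),"lid deg",np.degrees(np.arctan2(d[1],d[0]))-14.57)
for a in(50,55,60):
    t=np.radians(a+14.57); P=np.array([H[0]-.2066*np.cos(t),g[1]-.049*(H[0]-.2066*np.cos(t)-g[0]),H[1]+.2066*np.sin(t)]); print(a,(s["tool_rot"].T@(P-g)).round(4))
E
```

```text
time_s: 11.18
position: [0.5586, 0.0917, 0.2766]
tool_rot: [[0.054, 0.937, -0.346], [0.999, -0.049, 0.023], [0.004, -0.347, -0.938]]
ft_force: [-3.1, 12.4, 1.7]
grip_width: 0.0084
gripper_force: 39.8
t 11.175 p [0.5586 0.0917 0.2766] F [-3.1 12.4  1.7] w 0.0084 gf 39.840765595436096
[[0.054, 0.9366, -0.3463], [0.9985, -0.0491, 0.0227], [0.0043, -0.347, -0.9378]]
r 0.2083762534080549 lid deg 45.4209688089179
50 [ 0.0001  0.0124 -0.0111]
55 [ 0.0002  0.0256 -0.0235]
60 [ 0.0003  0.0397 -0.0347]
```

```bash
python3 -m pendant '[[0,0.001,0.0065,-0.0055,0,0,0],[0,0.0015,0.0125,-0.011,0,0,0],[0,0.002,0.0255,-0.0235,0,0,0],[0,0.0025,0.039,-0.0345,0,0,0],[0,0.0025,0.039,-0.0345,0,0,0]]'; python3 -m pendant '[[0,0,0,0,0,0,0],[0,0,0,0,0,0,0]]'
python3 - <<'E'
from h import *
s=st(); g=s["position"]-.002*s["tool_rot"][:,2]; H=np.array([.6635,.098])
d=H[0]-g[0],g[2]-H[1]; print("r",np.hypot(*d),"lid deg",np.degrees(np.arctan2(d[1],d[0]))-14.57)
I={c:env.get_image(c)["image"] for c in("side","top")}
for c in I:
    m=env.trace(c,"lid"); print(c,m and (m[0]["conf"],m[0]["bbox"]))
cv2.imwrite("pics/f.png",np.hstack([cv2.resize(I["side"][100:320,150:400],(400,352)),cv2.resize(I["top"][120:300,180:380],(391,352))]))
E
```

```text
time_s: 11.8
position: [0.6074, 0.0903, 0.2982]
tool_rot: [[0.055, 0.939, -0.34], [0.998, -0.051, 0.02], [0.002, -0.341, -0.94]]
ft_force: [-7.7, 4.5, 20.7]
grip_width: 0.0085
gripper_force: 41.4
time_s: 12.05
position: [0.6067, 0.0904, 0.2981]
tool_rot: [[0.055, 0.939, -0.34], [0.998, -0.051, 0.02], [0.002, -0.341, -0.94]]
ft_force: [-6.8, 5.0, 18.5]
grip_width: 0.0081
gripper_force: 41.3
t 12.05 p [0.6067 0.0904 0.2981] F [-6.8  5.  18.5] w 0.0081 gf 41.30248546600342
[[0.0548, 0.9386, -0.3405], [0.9985, -0.051, 0.0202], [0.0016, -0.3411, -0.94]]
r 0.2096010225599417 lid deg 59.90648295007643
side (0.58, [273.6, 185.4, 82.1, 66.5])
top (0.59, [246.4, 181.1, 89.6, 26.1])
```

View pics/f.png

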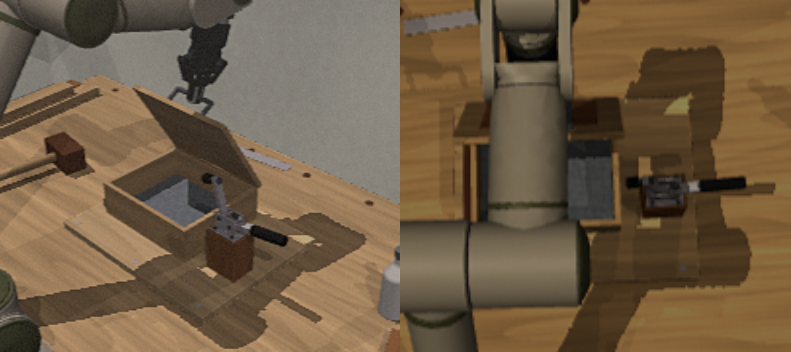

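The picture shows the lid held open by its bow handle, with the near free corner at side-view pixel (234,155). The clamp handle is back with its arm upright, and the mallet is in place. I'll check the lid angle independently, then hand in.

```bash
python3 -m pendant '[[0,0,0,-0.001,0,0,0],[0,0,0,-0.001,0,0,0],[0,0,0,-0.001,0,0,0],[0,0,0,-0.001,0,0,0]]'; python3 - <<'E'
from h import *
I=env.get_image("side"); I["pose"]=np.array(I["pose"])
H=np.array([.6635,.085,.098]); X=np.array([.9988,-.049,0]); Y=np.array([.049,.9988,0]); Z=np.array([0,0,1.])
for a in(54,60,66):
    t=np.radians(a); u=-np.cos(t)*X+np.sin(t)*Z
    print(a,[np.round(proj(I,H+.225*u+s*.135*Y),1) for s in(1,-1)],"hinge",np.round(proj(I,H-.135*Y),1))
s=env.observe(); print(s["qvel"].round(2),s["ft_force"].round(1),s["gripper_force"])
E
```

```text
time_s: 12.75
position: [0.6072, 0.0904, 0.2982]
tool_rot: [[0.055, 0.938, -0.341], [0.998, -0.051, 0.02], [0.002, -0.342, -0.94]]
ft_force: [-5.1, 3.3, 15.4]
grip_width: 0.0083
gripper_force: 40.9
54 [array([229.6, 158.8]), array([284.7, 186.1])] hinge [312.4 218.6]
60 [array([233.8, 153.6]), array([289.2, 180.2])] hinge [312.4 218.6]
66 [array([238.3, 148.9]), array([294. , 174.8])] hinge [312.4 218.6]
[ 0.04  0.1  -0.08 -0.07  0.08 -0.01] [-5.9  5.2 14.8] 40.86294651031494
```

The free corner at (234,155) matches the 60° prediction of (233.8, 153.6). Handing in.

```bash
python3 -c "
from rig import env
print(env.close_job())"
```

```text
the job is handed in; nothing more can be done
None
```

The clamp handle is thrown fully back and stays there, and the lid was held steady in the gripper at about 60° open when I handed the job in; nothing touched the bystanders, and no verdict came back.

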